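Tip the memory stick out of the tall pen holder

TASK

The memory stick has dropped to the bottom of the tall square pen holder, too deep to reach with fingers. Tip the holder over and tilt it so that the stick slides out into the pen tray, then put the empty holder down, lying or standing, on the notebook or the bare desk clear of the tray. Leave the other things on the desk where they are.

Things in the scene. Friction and masses are not known exactly. Their poses are not given: they have to be found in the camera images.
- holder: tall square pen holder of plain mid-brown wood with two thin brass lines, loose, about 0.22 kg, 56 x 56 mm outside, 150 mm tall, open at the top, walls 4 mm (48 mm square inside), floor 6 mm thick; origin at the centre of its underside, z along its axis from floor to mouth, x and y square to its side faces. It starts upright, its foot a few mm from one short edge of the notebook, which is low enough for it to topple over.
- usb_stick: black memory stick, short metal plug, loose, 18 x 50 x 8 mm, 15 g; origin at the centre of its large underside, x across, y along it (plug at -y), z through its 8 mm. Starts standing on the holder's floor, plug up. Inside the polished holder it slides once the mouth is 18 to 27 degrees below level; with the mouth low over the tray its tail may stay leaning in the mouth until the holder is raised.
- pen_tray: dark wooden pen tray, fixed to the desk, 85 x 250 x 16 mm; origin at the centre of its underside, y along its length, x across, z up. It stands 7 mm above the desk on four small feet, so its rims are 23 mm above the desk. Measured from its underside: floor 4 mm thick, outer rims 6 to 7 mm wide and 16 mm high all round, a dividing rib 6 mm wide and 11 mm high along the middle. A large monitor stands to the right of the work, nearer the robot: keep the arm clear of it.
- notebook: closed dark-red notebook lying flat, does not move, 155 x 113 x 17 mm; origin at the centre of its underside, x along its 155 mm length, y across, z up. The holder starts at its +x end (left, seen from the robot), up to 30 mm from the middle of that end; notebook and tray lie one behind the other, either of them nearer the robot.
- holder_mid (a point): point on the holder's axis half way up it, 75 mm from its underside
- card_holder: small cream and brass card holder, 46 x 100 x 60 mm, a bystander; origin at the centre of its underside
- glasses_case: dark-red spectacle case, 58 x 155 x 36 mm, a bystander; origin at the centre of its underside
- mouse: grey computer mouse, 111 x 60 x 36 mm, a bystander; origin at the centre of its underside
- eraser: eraser in a sleeve, 21 x 45 x 12 mm, a bystander; origin at the centre of its underside
- sticky_pad: yellow pad of notes, 76 x 76 x 12 mm, a bystander; origin at the centre of its underside

How it is judged:
By the outcome, as a careful person would: the job done as asked, in the order asked, and still so for the second after the job is handed in, with the robot touching nothing.
It also fails if it takes over 54 s, if anything falls off the work surface, if the arm or the gripper's body presses on something with over 40 N, if the wrist force passes 120 N, or if a joint passes its speed limit or range.

ROBOT

A 6-joint arm with a two-finger parallel gripper is mounted at the origin on the work surface; the furniture and walls round the work are solid. World frame = base frame: x ahead of the robot, y to its left, z up, the work surface at z = 0. Lengths are in m, angles in degrees, forces in N, time in s.
With the tool pointing down it reaches from about 0.4 to 0.825 m from the base axis. Payload 7 kg.
Tool frame: the origin (TCP) lies on the centre line of the jaws, within the pads' length; the fingertips stand 8 mm ahead of it and the grasp point (between the pads) lies 11 mm behind it; z points along the fingers, y is the line along which they close (so a half turn about z gives the same grasp; the last joint's range is limited). The gripper opens to 88 mm and grips with 3 to 60 N. Pads are 19 mm wide; open, the fingers measure 130 mm over their backs; the gripper's body (78 mm by 193 mm) begins 47 mm behind the grasp point.
Start: joints at [88.585, 20.546, 0.682, 0, -70.136, -16.507], TCP at [0.208, 0.642, 0.235] pointing down, gripper open.
Joint ranges: [-176.03, 176.03], [-82.01, 121.73], [-58.28, 71.71], [-173.87, 95.51], [-174.79, -0.11], [-173.66, 173.66]. Speed limits (degrees/s): [136.94, 136.94, 172.46, 180, 180, 180].

INTERFACE

Orientations are given as [roll, pitch, yaw] about the fixed x, y, z axes, in that order (R = Rz(yaw) Ry(pitch) Rx(roll)).
In Python, from plant import telemetry, viewer, close_job, models gives the robot as it stands.
- The arm moves only by the shell command python3 -m handwheel 'ROWS' [FORCE]. ROWS is JSON, a list of rows, each an object with "grip": the closure, from -1 (fully open) to 1 (shut); "travel": the shift along the tool's x, y, z as a fraction of full scale, a list of three; "spin": the turn about the tool's z as a fraction of full scale. A call has 1 to 8 rows; each row shifts and turns the commanded pose from where the row before left it, along the tool's axes as they then stand; what a row does not reach is not made up. Full scale, the value 1, is 0.025 m for a shift and 5 degrees for a turn. A row lasts 1/8 s, in which the tool goes at most 62.5 mm and 10.7 degrees, less where a joint would pass 70% of its speed; a pose out of reach is approached as far as the arm can. A call with a number of a shift or a turn outside -1 to 1 is refused whole. A call with a gripper value outside its range is refused whole. The fingers move at their own pace and stop on an object; FORCE is the grip in N (left out, the last holds). Time passes only in rows, so rows that do not move let the fingers close. It gives the time, the measured TCP pose, the force, the opening and the grip force at its end, in the units of the state.
- telemetry.get_state(): the state, without advancing time (a new reading comes with each control period).
- viewer.capture(name): name is "scene" or "top" or "wrist"; returns the picture (420x560x3 uint8, red, green, blue); there is no depth.
- viewer.calibration(name): a dict with "fx", "fy", "cx", "cy" (pixels), "T" (4x4, takes a point from camera to world coordinates); the wrist camera has in their place "T_tool_cam" (4x4, takes a point from camera to tool coordinates, whose origin is the TCP and whose axes are the flange's). Camera axes: x right, y down, z forward; pixel columns grow to the right and rows downward; lengths in m; the calibration is good to about 2 mm. A picture is of the moment at which its call begins: read the wrist's pose just before it. calibration takes no time and is no camera call.
- close_job(): hands the job in; it is judged then, once.
Trained networks look in the newest picture that a camera, given by its name, has taken for a name from the list of things; names that differ only in an ending like _2 or _b are one class to them, and where a whole thing is asked for, a point or a joint stands for the part that bears it (a point fixed in the world has none). Each returns a list of dicts, best first, with "p" (0 to 1); they miss things now and then, are a little off and sometimes report something else, mostly with a low value. They report only what shows in the picture. A call takes as long as a camera call.
- models.find_in(camera, thing): "position" ([column, row] in pixels, amid what is visible of it).
The state is a dict: "time_s": time; "joints": joint angles; "qd": joint speeds; "joint_torque": joint torques, N m; "tcp_pos": TCP position; "eef_rot": TCP orientation; "contact_force": force on the tool from outside, world axes, zero at the start; "moment": the same for the moment, N m; "gripper_width": finger opening in m; "gripper_force": force on a finger pad.
Only numpy, scipy, OpenCV 4.12 (cv2) and the standard library are available. Lean on these libraries where they do the work, as an engineer would, in place of code of your own. Each camera call takes 0.05 s, during which the arm holds its last target. There are 200 camera calls.

## Working session

There is one attempt and no reset: what is moved stays moved. The work goes in short steps, Python scripts to look and compute and a shell command to move; the robot and the scene stay as the last step left them, time stands still between calls to the robot, and variables do not carry over. Pictures are saved under pics/ and viewed, at most 10 in all, crops included, and the job is handed in when it is done.

```bash
ls; mkdir -p pics; python3 - <<'E'
from plant import telemetry, viewer, models
import cv2, numpy as np
s=telemetry.get_state(); print({k:np.round(v,3).tolist() for k,v in s.items()})
for c in("scene","top"):
    im=viewer.capture(c); cv2.imwrite(f"pics/{c}0.png",im[:,:,::-1]); 
    k=viewer.calibration(c); print(c,k["fx"],np.round(k["T"],3).tolist())
    for n in["holder","pen_tray","notebook","card_holder","glasses_case","mouse","eraser","sticky_pad","usb_stick"]:
        r=models.find_in(c,n)
        T=np.array(k["T"])
        for d in r[:1]:
            u,v=d["position"]; ray=T[:3,:3]@[(u-k["cx"])/k["fx"],(v-k["cy"])/k["fy"],1]
            p=T[:3,3]-ray*T[2,3]/ray[2]
            print(n,round(d["p"],2),np.round([u,v]),np.round(p,3))
E
```

```text
pics
{'time_s': 0.0, 'joints': [88.585, 20.591, 0.632, -0.021, -70.134, -16.507], 'qd': [0.062, -0.02, 0.034, -0.059, -0.045, 0.069], 'joint_torque': [-0.0, -58.271, 29.306, 6.997, 0.007, -0.0], 'tcp_pos': [0.208, 0.642, 0.234], 'eef_rot': [179.905, -0.007, -17.93], 'contact_force': [-0.023, 0.461, -0.855], 'moment': [0.019, -0.004, -0.036], 'gripper_force': 0.0, 'gripper_width': 0.088}
scene 476.42019433194986 [[0.965, 0.169, -0.201, 0.732], [0.262, -0.587, 0.766, -0.972], [0.012, -0.792, -0.61, 0.777], [0.0, 0.0, 0.0, 1.0]]
holder 0.7 [348. 225.] [ 0.639 -0.01   0.   ]
pen_tray 0.76 [269. 223.] [ 0.44  -0.055  0.   ]
notebook 0.59 [322. 274.] [ 0.612 -0.201  0.   ]
card_holder 0.98 [330. 196.] [0.569 0.103 0.   ]
glasses_case 0.6 [278. 161.] [0.378 0.24  0.   ]
mouse 0.66 [203. 319.] [ 0.402 -0.395 -0.   ]
eraser 0.65 [260. 182.] [0.36  0.115 0.   ]
sticky_pad 0.69 [249. 347.] [ 0.516 -0.436  0.   ]
top 445.4086487358807 [[-0.028, -0.996, 0.091, 0.419], [-0.999, 0.026, -0.02, -0.095], [0.018, -0.091, -0.996, 1.078], [0.0, 0.0, 0.0, 1.0]]
holder 0.77 [280. 141.] [ 0.668 -0.105  0.   ]
pen_tray 0.58 [264. 223.] [ 0.466 -0.061  0.   ]
notebook 0.89 [323. 160.] [ 0.618 -0.209  0.   ]
card_holder 0.78 [218. 172.] [0.593 0.046 0.   ]
glasses_case 0.77 [148. 258.] [0.391 0.218 0.   ]
mouse 0.94 [403. 246.] [ 0.402 -0.397  0.   ]
eraser 0.48 [192. 268.] [0.363 0.113 0.   ]
sticky_pad 0.88 [419. 192.] [ 0.533 -0.442  0.   ]
```

View pics/scene0.png

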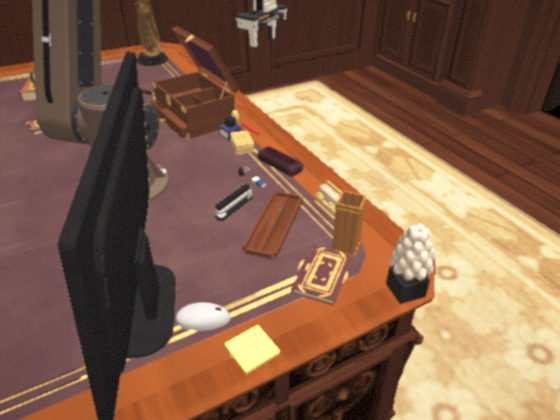

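View pics/top0.png

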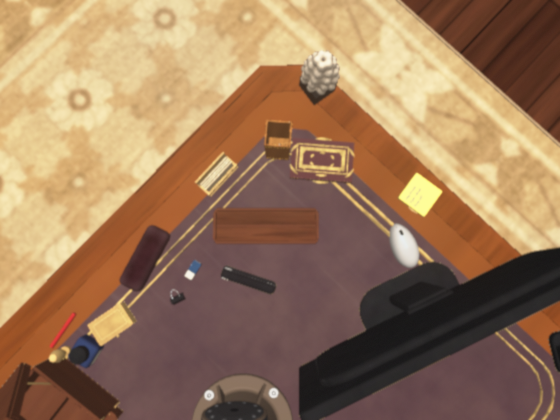

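Seen so far: in the top view the holder is at about (279,139), just left of the notebook (323,160). The tray runs from (215,209) to (318,244), nearer the robot, and the monitor is at lower right. I'll zoom in to read corners.

```bash
python3 - <<'E'
import cv2
im=cv2.imread("pics/top0.png")[110:255,190:370]
im=cv2.resize(im,None,fx=4.1,fy=4.1,interpolation=cv2.INTER_CUBIC)
for i in range(0,180,20): cv2.putText(im,str(190+i),(int(i*4.1),10),0,.4,(255,255,255)); cv2.line(im,(int(i*4.1),0),(int(i*4.1),6),(0,255,0))
for i in range(0,145,20): cv2.putText(im,str(110+i),(0,int(i*4.1)+4),0,.4,(255,255,255))
cv2.imwrite("pics/topcrop.png",im)
E
```

```text
(no output)
```

View pics/topcrop.png

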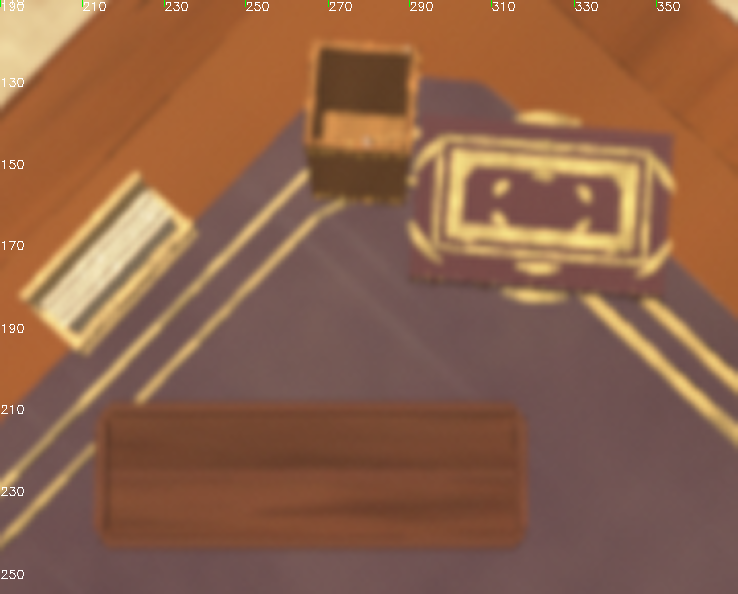

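The crop shows the holder mouth at crop pixels (313,40), (415,45), (413,150) and (310,145). The tray runs (101,402) to (523,547). The notebook corners are about (418,114), (674,133), (664,298) and (410,280).

```bash
cat > h.py <<'E'
import numpy as np, cv2
from plant import telemetry, viewer, models
def px2w(cam,u,v,z):
    k=viewer.calibration(cam); T=np.array(k["T"]) if "T" in k else wristT(k)
    r=T[:3,:3]@[(u-k["cx"])/k["fx"],(v-k["cy"])/k["fy"],1]
    return T[:3,3]+r*(z-T[2,3])/r[2]
def wristT(k):
    from scipy.spatial.transform import Rotation as R
    s=telemetry.get_state(); A=np.eye(4); A[:3,:3]=R.from_euler("xyz",s["eef_rot"],degrees=True).as_matrix(); A[:3,3]=s["tcp_pos"]
    return A@np.array(k["T_tool_cam"])
def go(x,y,z,n=None):
    "units of travel (full scale) still to go from the measured pose, tool axes"
    s=telemetry.get_state(); from scipy.spatial.transform import Rotation as R
    d=R.from_euler("xyz",s["eef_rot"],degrees=True).inv().apply(np.array([x,y,z])-s["tcp_pos"])/0.025
    print("pos",np.round(s["tcp_pos"],4),"rot",np.round(s["eef_rot"],1),"t",s["time_s"],"units",np.round(d,2))
E
python3 - <<'E'
from h import *
def q(name,pts,z):
    P=np.array([px2w("top",190+a/4.1,110+b/4.1,z) for a,b in pts])
    print(name,np.round(P[:,:2],3).tolist(),"c",np.round(P.mean(0),3))
    e=[P[(i+1)%4]-P[i] for i in range(4)]
    print(" len",np.round([np.hypot(*a[:2]) for a in e],3),"ang",np.round([np.degrees(np.arctan2(a[1],a[0])) for a in e],1))
q("holder",[(313,40),(415,45),(413,150),(310,144)],.15)
q("tray",[(101,402),(522,402),(523,547),(98,547)],.023)
q("note",[(418,114),(674,133),(664,298),(410,280)],.017)
k=viewer.calibration("wrist"); print(np.round(k["T_tool_cam"],3).tolist(),k["fx"])
s=telemetry.get_state()
# spin to yaw -94: 15 rows*5
go(.66,-.1,.235)
E
```

```text
holder [[0.68, -0.076], [0.676, -0.129], [0.62, -0.127], [0.625, -0.073]] c [ 0.65  -0.101  0.15 ]
 len [0.053 0.055 0.053 0.055] ang [-94.2 177.3  85.2  -3. ]
tray [[0.504, 0.054], [0.498, -0.19], [0.414, -0.188], [0.421, 0.057]] c [ 0.459 -0.067  0.023]
 len [0.244 0.084 0.244 0.083] ang [-91.5 178.4  88.4  -1.9]
note [[0.671, -0.135], [0.656, -0.286], [0.557, -0.276], [0.572, -0.127]] c [ 0.614 -0.206  0.017]
 len [0.152 0.099 0.15  0.099] ang [-95.7 174.2  84.5  -4.4]
[[0.002, -0.97, -0.242, 0.064], [1.0, 0.002, 0.0, -0.001], [0.0, -0.242, 0.97, -0.151], [0.0, 0.0, 0.0, 1.0]] 338.2753243549651
pos [0.2077 0.6422 0.2346] rot [-180.     0.   -17.9] t 1.0 units [ 2.635e+01  2.268e+01 -2.000e-02]
```

```bash
python3 - <<'E'
from h import *
import cv2
im=viewer.capture("top")[40:140,270:370]; im2=viewer.capture("scene")[215:315,370:450]
im=cv2.resize(im,(400,400),interpolation=2); im2=cv2.resize(im2,(320,400),interpolation=2)
cv2.imwrite("pics/vase.png",np.hstack([im,im2])[:,:,::-1])
E
python3 -m handwheel '[{"grip":-1,"travel":[1,0.86,0],"spin":0},{"grip":-1,"travel":[1,0.86,0],"spin":0},{"grip":-1,"travel":[1,0.86,0],"spin":0},{"grip":-1,"travel":[1,0.86,0],"spin":0},{"grip":-1,"travel":[1,0.86,0],"spin":0},{"grip":-1,"travel":[1,0.86,0],"spin":0},{"grip":-1,"travel":[1,0.86,0],"spin":0},{"grip":-1,"travel":[1,0.86,0],"spin":0}]' 10
```

```text
time_s: 2.1
tcp_pos: [0.3456, 0.4161, 0.2348]
eef_rot: [-180.0, -0.0, -17.9]
contact_force: [0.3, 0.3, 0.2]
gripper_width: 0.0876
gripper_force: 0.0
```

View pics/vase.png

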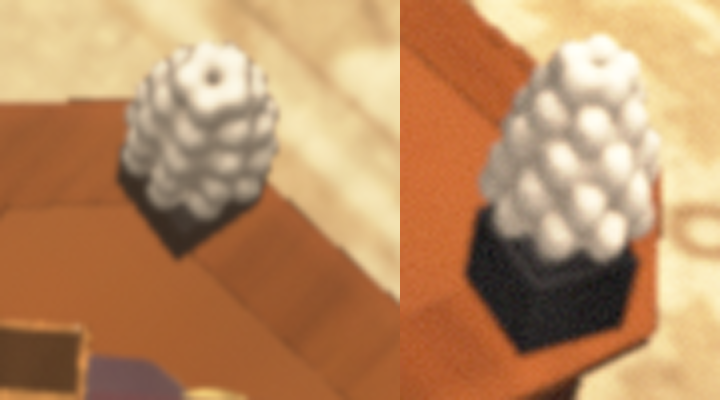

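Vase: white cone on a black base, nearest base corner at top pixel (314,104). I'll triangulate the vase and the monitor's near corner to check clearances.

```bash
python3 - <<'E'
from h import *
print("vase corners",[np.round(px2w("top",a,b,0)[:2],3) for a,b in[(314.5,104.5),(300.5,86),(337,88)]])
def P(c):
    k=viewer.calibration(c); return np.array([[k["fx"],0,k["cx"]],[0,k["fy"],k["cy"]],[0,0,1]])@np.linalg.inv(k["T"])[:3]
for a,b in[((300,412),(133,55)),((300,367),(140,250)),((300,412),(133,75)),((325,72),(419,230))]:
    X=cv2.triangulatePoints(P("top"),P("scene"),np.array(a,float),np.array(b,float)); X=(X/X[3])[:3,0]
    r=[(p@np.r_[X,1]) for p in(P("top"),P("scene"))]
    print(a,b,np.round(X,3),[np.round(q[:2]/q[2]) for q in r])
go(.65,-.101,.235)
E
```

```text
vase corners [array([ 0.758, -0.194]), array([ 0.806, -0.16 ]), array([ 0.799, -0.251])]
(300, 412) (133, 55) [ 0.179 -0.121  0.432] [array([301., 414.]), array([135.,  55.])]
(300, 367) (140, 250) [ 0.097 -0.142 -0.105] [array([300., 367.]), array([140., 250.])]
(300, 412) (133, 75) [ 0.166 -0.121  0.389] [array([300., 412.]), array([133.,  75.])]
(325, 72) (419, 230) [ 0.788 -0.201  0.168] [array([324.,  66.]), array([413., 231.])]
pos [0.3456 0.4161 0.2348] rot [-180.    -0.   -17.9] t 2.1 units [ 1.795e+01  1.593e+01 -1.000e-02]
```

```bash
python3 -m handwheel '[{"grip":-1,"travel":[1,0.9,0],"spin":0},{"grip":-1,"travel":[1,0.9,0],"spin":0},{"grip":-1,"travel":[1,0.9,0],"spin":0},{"grip":-1,"travel":[1,0.9,0],"spin":0},{"grip":-1,"travel":[1,0.9,0],"spin":0},{"grip":-1,"travel":[1,0.9,0],"spin":0},{"grip":-1,"travel":[1,0.9,0],"spin":0},{"grip":-1,"travel":[1,0.9,0],"spin":0}]' 10
python3 -m handwheel '[{"grip":-1,"travel":[1,0.9,0],"spin":0},{"grip":-1,"travel":[1,0.9,0],"spin":0},{"grip":-1,"travel":[1,0.9,0],"spin":0},{"grip":-1,"travel":[1,0.9,0],"spin":0},{"grip":-1,"travel":[1,0.9,0],"spin":0},{"grip":-1,"travel":[1,0.9,0],"spin":0},{"grip":-1,"travel":[0,0,0],"spin":1},{"grip":-1,"travel":[0,0,0],"spin":1}]' 10
python3 -m handwheel '[{"grip":-1,"travel":[0,0,0],"spin":1},{"grip":-1,"travel":[0,0,0],"spin":1},{"grip":-1,"travel":[0,0,0],"spin":1},{"grip":-1,"travel":[0,0,0],"spin":1},{"grip":-1,"travel":[0,0,0],"spin":1},{"grip":-1,"travel":[0,0,0],"spin":1},{"grip":-1,"travel":[0,0,0],"spin":1},{"grip":-1,"travel":[0,0,0],"spin":1}]' 10
python3 -m handwheel '[{"grip":-1,"travel":[0,0,0],"spin":1},{"grip":-1,"travel":[0,0,0],"spin":1},{"grip":-1,"travel":[0,0,0],"spin":1},{"grip":-1,"travel":[0,0,0],"spin":1},{"grip":-1,"travel":[0,0,0],"spin":1},{"grip":-1,"travel":[0,0,0],"spin":0.2}]' 10
python3 - <<'E'
from h import *
cv2.imwrite("pics/w1.png",viewer.capture("wrist")[:,:,::-1])
print(models.find_in("wrist","holder")[:2],models.find_in("wrist","usb_stick")[:2]); go(.65,-.101,.235)
E
```

```text
time_s: 3.1
tcp_pos: [0.4805, 0.1833, 0.2348]
eef_rot: [-180.0, -0.0, -17.9]
contact_force: [-0.4, 0.6, 0.3]
gripper_width: 0.0876
gripper_force: 0.0
time_s: 4.1
tcp_pos: [0.5813, 0.0089, 0.2344]
eef_rot: [180.0, 0.0, -28.2]
contact_force: [-0.3, -0.2, 0.3]
gripper_width: 0.0875
gripper_force: 0.0
time_s: 5.1
tcp_pos: [0.5812, 0.0096, 0.2347]
eef_rot: [-180.0, -0.0, -68.1]
contact_force: [0.3, -0.5, -0.7]
gripper_width: 0.0874
gripper_force: 0.0
time_s: 5.85
tcp_pos: [0.5812, 0.0096, 0.2346]
eef_rot: [-180.0, 0.0, -93.9]
contact_force: [0.7, 0.0, 0.4]
gripper_width: 0.0875
gripper_force: 0.0
[{'position': [175.9, 66.3], 'p': 0.65}] []
pos [0.5812 0.0096 0.2346] rot [-180.     0.   -93.8] t 6.0 units [ 4.23 -3.04 -0.01]
```

View pics/w1.png

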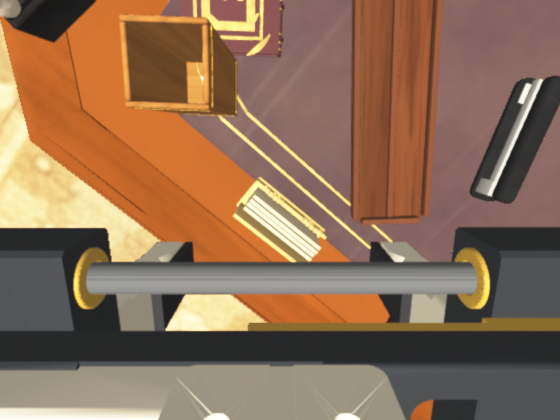

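The wrist view shows the holder mouth corners at (121,15), (208,18), (213,112) and (125,104), the tray on the right, and its +y end corners at (356,220) and (428,213).

```bash
python3 - <<'E'
from h import *
P=np.array([px2w("wrist",a,b,.15) for a,b in[(121,15),(208,18),(213,112),(125,104)]]); print(np.round(P,3).tolist(),P.mean(0))
for i in range(4): d=P[(i+1)%4]-P[i]; print(np.hypot(*d[:2]),np.degrees(np.arctan2(d[1],d[0])))
print([np.round(px2w("wrist",a,b,.023),3) for a,b in[(352,220),(430,213)]])
print([np.round(px2w("wrist",a,b,.017),3) for a,b in[(282,54)]])
go(*P.mean(0)[:2],.235)
E
```

```text
[[0.673, -0.128, 0.15], [0.618, -0.122, 0.15], [0.622, -0.066, 0.15], [0.68, -0.075, 0.15]] [ 0.64817308 -0.09770952  0.15      ]
0.05453072204440477 174.45144261014724
0.05675004789827631 86.6253420598639
0.05857617060483278 -8.749088982703544
0.053469206081976695 -97.47924940308715
[array([0.505, 0.053, 0.023]), array([0.419, 0.05 , 0.023])]
[array([ 0.572, -0.124,  0.017])]
pos [0.5812 0.0096 0.2346] rot [-180.     0.   -93.8] t 6.0 units [ 4.1  -2.96 -0.01]
```

```bash
python3 -m handwheel '[{"grip":-1,"travel":[0.83,-0.6,0],"spin":0.2},{"grip":-1,"travel":[0.83,-0.6,0],"spin":0},{"grip":-1,"travel":[0.83,-0.6,0],"spin":0},{"grip":-1,"travel":[0.83,-0.6,0],"spin":0},{"grip":-1,"travel":[0.83,-0.6,0],"spin":0},{"grip":-1,"travel":[0,0,0.8],"spin":0},{"grip":-1,"travel":[0,0,0.8],"spin":0},{"grip":-1,"travel":[0,0,0.8],"spin":0}]' 10
python3 -m handwheel '[{"grip":-1,"travel":[0,0,0.8],"spin":0},{"grip":-1,"travel":[0,0,0.8],"spin":0},{"grip":-1,"travel":[0,0,0.8],"spin":0},{"grip":1,"travel":[0,0,0],"spin":0},{"grip":1,"travel":[0,0,0],"spin":0},{"grip":1,"travel":[0,0,0],"spin":0},{"grip":1,"travel":[0,0,0],"spin":0},{"grip":1,"travel":[0,0,0],"spin":0}]' 15
python3 -c "
from h import *
go(.63,-.085,.130)"
```

```text
time_s: 7.0
tcp_pos: [0.6474, -0.1001, 0.1739]
eef_rot: [-180.0, -0.0, -94.9]
contact_force: [-0.8, 0.0, -0.0]
gripper_width: 0.0875
gripper_force: 0.0
time_s: 8.0
tcp_pos: [0.648, -0.1, 0.1155]
eef_rot: [-179.9, 0.0, -94.9]
contact_force: [1.2, 0.0, 3.9]
gripper_width: 0.0558
gripper_force: 14.9
pos [ 0.648  -0.1     0.1155] rot [-179.9    0.   -94.9] t 8.0 units [-0.54  0.77 -0.58]
```

```bash
python3 -m handwheel '[{"grip":1,"travel":[0,0,-0.4],"spin":0},{"grip":1,"travel":[-0.2,0.2,-0.2],"spin":0},{"grip":1,"travel":[-0.27,0.29,0],"spin":0},{"grip":1,"travel":[-0.27,0.29,0],"spin":0},{"grip":1,"travel":[0,0,0],"spin":0},{"grip":1,"travel":[0,0,0.4],"spin":0},{"grip":1,"travel":[0,0,0.1],"spin":0},{"grip":1,"travel":[0,0,0.1],"spin":0}]' 15
python3 -m handwheel '[{"grip":1,"travel":[0,0,0],"spin":0},{"grip":1,"travel":[0,0,0],"spin":0},{"grip":1,"travel":[0.4,0,-0.04],"spin":0},{"grip":1,"travel":[0.4,0,-0.04],"spin":0},{"grip":1,"travel":[0.32,0,-0.04],"spin":0},{"grip":1,"travel":[0.4,0,0.03],"spin":0},{"grip":1,"travel":[0.4,0,0.04],"spin":0},{"grip":1,"travel":[0.32,0,0.05],"spin":0}]' 4
python3 - <<'E'
from h import *
s=telemetry.get_state();print(s["joints"])
cv2.imwrite("pics/s2.png",cv2.resize(viewer.capture("scene")[120:330,200:480],None,fx=2.5,fy=2.5)[:,:,::-1])
E
```

```text
time_s: 9.0
tcp_pos: [0.6296, -0.0802, 0.1151]
eef_rot: [180.0, -0.0, -94.9]
contact_force: [-5.9, 1.8, 15.7]
gripper_width: 0.0561
gripper_force: 15.0
time_s: 10.0
tcp_pos: [0.6247, -0.1365, 0.1146]
eef_rot: [-180.0, -0.0, -94.9]
contact_force: [-1.3, 0.6, 1.1]
gripper_width: 0.056
gripper_force: 4.0
[ 5.13456394e+00  2.27230648e+01 -1.27540978e+01  9.00473203e-03
 -5.45117037e+01 -1.00748120e+01]
```

View pics/s2.png

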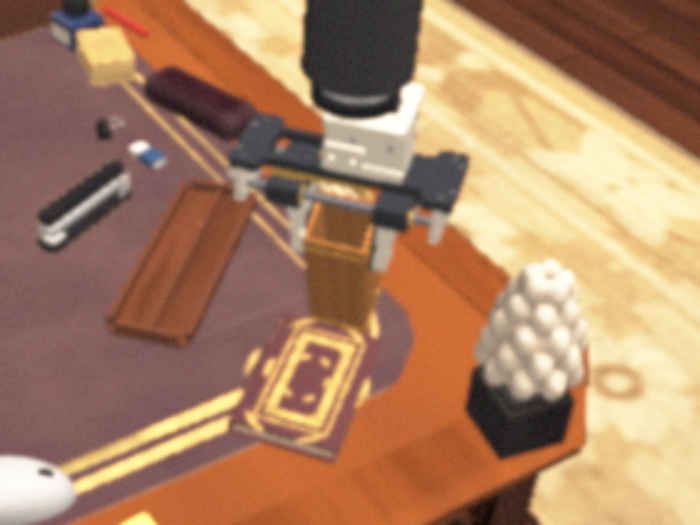

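The holder is tilted in the jaws with its foot at the notebook end, and joint 1 is well clear of the monitor. I'll continue the arc down onto the notebook.

```bash
python3 -m handwheel '[{"grip":1,"travel":[0.43,0,0.14],"spin":0},{"grip":1,"travel":[0.43,0,0.14],"spin":0},{"grip":1,"travel":[0.4,0,0.21],"spin":0},{"grip":1,"travel":[0.4,0,0.21],"spin":0},{"grip":1,"travel":[0.36,0,0.27],"spin":0},{"grip":1,"travel":[0.36,0,0.27],"spin":0},{"grip":1,"travel":[0.25,0,0.25],"spin":0},{"grip":1,"travel":[0.25,0,0.25],"spin":0}]' 4
python3 -m handwheel '[{"grip":1,"travel":[0.21,0,0.3],"spin":0},{"grip":1,"travel":[0.21,0,0.3],"spin":0},{"grip":1,"travel":[0.2,0,0.4],"spin":0},{"grip":1,"travel":[0.2,0,0.4],"spin":0},{"grip":1,"travel":[0,0,0],"spin":0}]' 4
python3 - <<'E'
from h import *
go(.62,-.16,.2)
cv2.imwrite("pics/s3.png",cv2.resize(viewer.capture("scene")[120:330,200:480],None,fx=2.5,fy=2.5)[:,:,::-1])
E
```

```text
time_s: 11.05
tcp_pos: [0.6184, -0.2077, 0.0704]
eef_rot: [180.0, 0.0, -94.9]
contact_force: [-0.4, 0.3, -0.6]
gripper_width: 0.0559
gripper_force: 4.0
time_s: 11.68
tcp_pos: [0.6162, -0.228, 0.0347]
eef_rot: [179.9, 0.0, -95.0]
contact_force: [0.7, 0.7, -1.7]
gripper_width: 0.0559
gripper_force: 4.0
pos [ 0.6162 -0.228   0.0347] rot [179.9   0.  -95. ] t 11.675 units [-2.73  0.09 -6.61]
```

View pics/s3.png

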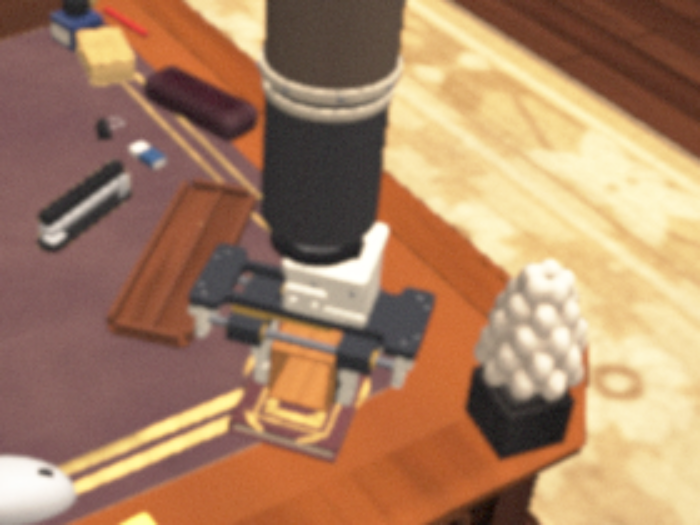

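The holder is lying along the notebook with its mouth towards -y, between the jaws. I'll open, then slide the straddling jaws back towards its floor end.

```bash
python3 -m handwheel '[{"grip":-1,"travel":[0,0,0],"spin":0},{"grip":-1,"travel":[0,0,0],"spin":0},{"grip":-1,"travel":[0,0,0],"spin":0},{"grip":-1,"travel":[-0.5,0,0],"spin":0},{"grip":-1,"travel":[-0.8,0,0],"spin":0},{"grip":-1,"travel":[-0.8,0,0],"spin":0},{"grip":-1,"travel":[-0.8,0,0],"spin":0},{"grip":-1,"travel":[-0.8,0,0],"spin":0}]' 10
python3 - <<'E'
from h import *
go(.62,-.16,.2)
a=viewer.capture("wrist");b=viewer.capture("top")[90:210,200:360]
b=cv2.resize(b,(560,420),interpolation=2)
cv2.imwrite("pics/w4.png",cv2.resize(np.vstack([a,b]),None,fx=.7,fy=.7)[:,:,::-1])
E
```

```text
time_s: 12.72
tcp_pos: [0.6249, -0.1338, 0.0361]
eef_rot: [-180.0, 0.0, -94.9]
contact_force: [0.5, -0.6, 0.0]
gripper_width: 0.0878
gripper_force: 0.0
pos [ 0.6249 -0.1338  0.0361] rot [-180.     0.   -94.9] t 12.725 units [ 1.06  0.1  -6.55]
```

View pics/w4.png

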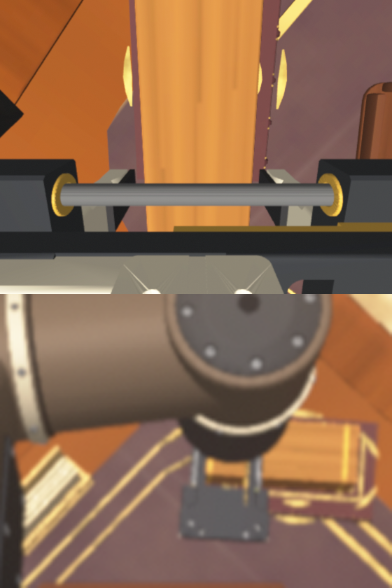

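The wrist view shows the holder's top face running between the fingers. In the top crop the mouth edge is at about (364,455), with the gripper over the floor end.

```bash
python3 - <<'E'
from h import *
for a,b in[(366,425),(361,490)]: print(np.round(px2w("top",200+a/2.45,90+(b-294)/2.45,.073),3))
print([np.round(px2w("wrist",a/.7,b/.7,.073),3) for a,b in[(130,0),(271,0),(147,230),(248,230)]])
E
```

```text
[ 0.641 -0.264  0.073]
[ 0.58  -0.257  0.073]
[array([ 0.645, -0.236,  0.073]), array([ 0.585, -0.231,  0.073]), array([ 0.653, -0.124,  0.073]), array([ 0.598, -0.12 ,  0.073])]
```

```bash
python3 -m handwheel '[{"grip":-1,"travel":[0.3,0,0.05],"spin":0},{"grip":1,"travel":[0,0,0],"spin":0},{"grip":1,"travel":[0,0,0],"spin":0},{"grip":1,"travel":[0,0,0],"spin":0},{"grip":1,"travel":[0,0,0],"spin":0},{"grip":1,"travel":[0,0,0],"spin":0},{"grip":1,"travel":[0,0,-0.3],"spin":0},{"grip":1,"travel":[0,0,-0.3],"spin":0}]' 60
python3 -m handwheel '[{"grip":1,"travel":[0,0,-0.3],"spin":0},{"grip":1,"travel":[0,0,-0.3],"spin":0},{"grip":1,"travel":[0,0,0],"spin":0}]' 60
python3 - <<'E'
from h import *
go(.459,-.06,.13)
a=viewer.capture("wrist");b=viewer.capture("scene")[150:330,200:440]
cv2.imwrite("pics/w5.png",cv2.resize(np.vstack([a[:230],cv2.resize(b,(560,420),interpolation=2)]),None,fx=.9,fy=.9)[:,:,::-1])
E
```

```text
time_s: 13.82
tcp_pos: [0.6239, -0.143, 0.0501]
eef_rot: [180.0, 0.0, -94.9]
contact_force: [0.5, -0.4, -3.2]
gripper_width: 0.0559
gripper_force: 60.0
time_s: 14.2
tcp_pos: [0.6246, -0.1431, 0.0658]
eef_rot: [-179.9, 0.0, -94.9]
contact_force: [-0.8, 1.8, -3.1]
gripper_width: 0.0557
gripper_force: 60.0
pos [ 0.6246 -0.1431  0.0658] rot [-179.9    0.   -94.9] t 14.2 units [-2.74  6.88 -2.58]
```

View pics/w5.png

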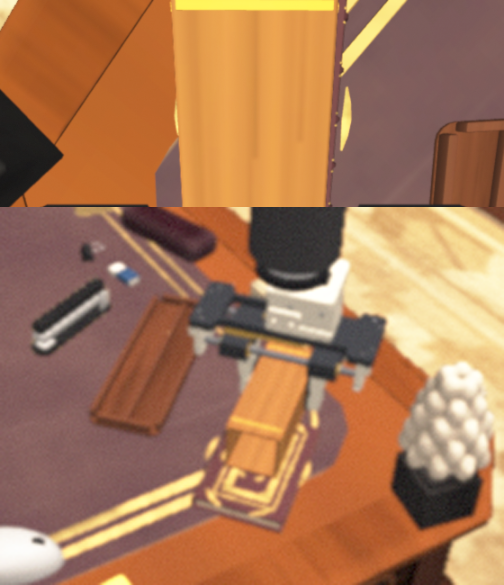

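After the lift the holder is still near level (droop of a few degrees at most). I'll carry it over the tray.

```bash
python3 -m handwheel '[{"grip":1,"travel":[0,0,-0.46],"spin":0},{"grip":1,"travel":[0,0,-0.46],"spin":0},{"grip":1,"travel":[0,0,-0.46],"spin":0},{"grip":1,"travel":[0,0,-0.46],"spin":0},{"grip":1,"travel":[-0.2,0.3,0],"spin":0},{"grip":1,"travel":[-0.36,0.6,0],"spin":0},{"grip":1,"travel":[-0.36,0.6,0],"spin":0},{"grip":1,"travel":[-0.36,0.6,0],"spin":0}]' 60
python3 -m handwheel '[{"grip":1,"travel":[-0.36,0.6,0],"spin":0},{"grip":1,"travel":[-0.36,0.6,0],"spin":0},{"grip":1,"travel":[-0.36,0.6,0],"spin":0},{"grip":1,"travel":[-0.36,0.6,0],"spin":0},{"grip":1,"travel":[-0.36,0.6,0],"spin":0},{"grip":1,"travel":[-0.36,0.6,0],"spin":0},{"grip":1,"travel":[-0.36,0.6,0],"spin":0},{"grip":1,"travel":[-0.3,0.5,0],"spin":-0.4}]' 60
python3 -m handwheel '[{"grip":1,"travel":[-0.2,0.2,0],"spin":-0.3},{"grip":1,"travel":[0,0,0],"spin":0},{"grip":1,"travel":[0,0,0],"spin":0}]' 60
python3 - <<'E'
from h import *
go(.459,-.02,.112)
a=viewer.capture("wrist");b=viewer.capture("scene")[150:330,180:420]
cv2.imwrite("pics/w6.png",cv2.resize(np.vstack([a[:230],cv2.resize(b,(560,420),interpolation=2)]),None,fx=.9,fy=.9)[:,:,::-1])
E
```

```text
time_s: 15.3
tcp_pos: [0.573, -0.1059, 0.1106]
eef_rot: [180.0, -0.0, -94.9]
contact_force: [0.1, -0.3, -3.3]
gripper_width: 0.0557
gripper_force: 60.0
time_s: 16.3
tcp_pos: [0.4626, -0.0258, 0.1109]
eef_rot: [-180.0, 0.0, -92.8]
contact_force: [1.2, 0.3, -2.9]
gripper_width: 0.0556
gripper_force: 60.0
time_s: 16.68
tcp_pos: [0.4592, -0.0211, 0.1109]
eef_rot: [-180.0, -0.0, -91.4]
contact_force: [0.4, 0.0, -3.4]
gripper_width: 0.0559
gripper_force: 60.0
pos [ 0.4592 -0.0211  0.1109] rot [-180.    -0.   -91.4] t 16.675 units [-0.05  0.01 -0.04]
```

View pics/w6.png

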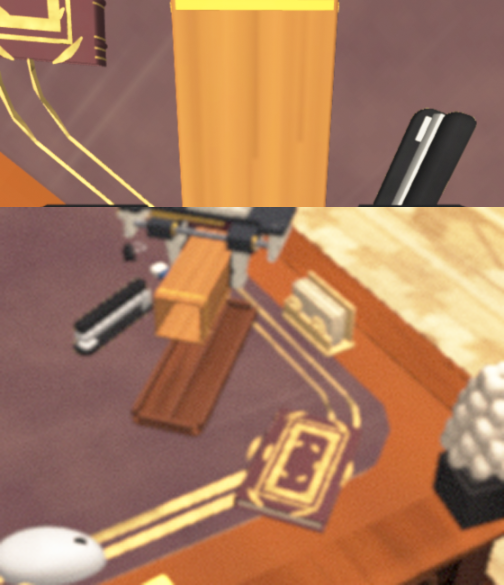

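The holder is level over the tray with its mouth towards -y. I'll loosen the grip in steps so the mouth swings down.

```bash
for i in 1; do
python3 -m handwheel '[{"grip":1,"travel":[0,0,0],"spin":0},{"grip":1,"travel":[0,0,0],"spin":0}]' 14 | tail -3
python3 -c "
from h import *
viewer.capture('scene');print(models.find_in('scene','holder')[:1],models.find_in('scene','usb_stick')[:1],telemetry.get_state()['moment'])"
python3 -m handwheel '[{"grip":1,"travel":[0,0,0],"spin":0},{"grip":1,"travel":[0,0,0],"spin":0}]' 8 | tail -3
python3 -c "
from h import *
viewer.capture('scene');print(models.find_in('scene','holder')[:1],models.find_in('scene','usb_stick')[:1],telemetry.get_state()['moment'])"
python3 -m handwheel '[{"grip":1,"travel":[0,0,0],"spin":0},{"grip":1,"travel":[0,0,0],"spin":0},{"grip":1,"travel":[0,0,0],"spin":0}]' 5 | tail -3
python3 -c "
from h import *
b=viewer.capture('scene')[150:330,180:420];print(models.find_in('scene','holder')[:1],models.find_in('scene','usb_stick')[:1],telemetry.get_state()['moment'])
a=viewer.capture('wrist')
cv2.imwrite('pics/w7.png',cv2.resize(np.vstack([a[:230],cv2.resize(b,(560,420),interpolation=2)]),None,fx=.9,fy=.9)[:,:,::-1])"
done
```

```text
contact_force: [-0.4, 0.4, -3.3]
gripper_width: 0.0558
gripper_force: 14.0
[{'position': [271.3, 193.5], 'p': 0.93}] [] [ 0.20198306 -0.11781642  0.01225143]
contact_force: [-0.0, 0.6, -3.3]
gripper_width: 0.0559
gripper_force: 8.0
[{'position': [270.1, 190.6], 'p': 0.95}] [] [ 0.1138646  -0.06745243 -0.01893727]
contact_force: [-0.6, -0.9, -3.3]
gripper_width: 0.0562
gripper_force: 5.0
[{'position': [271.4, 191.6], 'p': 0.9}] [] [ 0.16397953 -0.02297116  0.02172666]
```

View pics/w7.png

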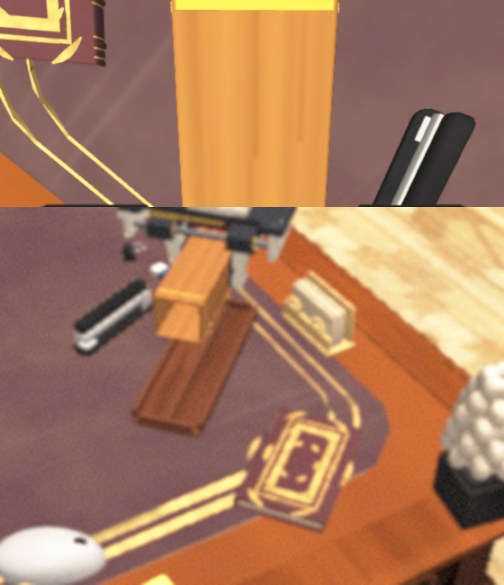

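I have used up the picture budget, so from here I measure numerically: brass line row and face width in the wrist view, and the networks. Next, minimum grip.

```bash
cat >> h.py <<'E'
def look():
    a=viewer.capture("wrist"); 
    hsv=cv2.cvtColor(a,cv2.COLOR_RGB2HSV)[:230]
    y=cv2.inRange(hsv,(22,140,150),(34,255,255)); r=np.where((y[:,190:375]>0).sum(1)>110)[0]
    w=cv2.inRange(hsv,(8,110,120),(34,255,255))
    print("brass rows",r.tolist()[:12],"widths",[(i,int((w[i,180:390]>0).sum())) for i in(20,60,100,150,200)])
    b=viewer.capture("scene")
    for n in("holder","usb_stick"): print(n,[(np.round(d["position"]),d["p"]) for d in models.find_in("scene",n)[:2]])
    print("wrist stick",[(np.round(d["position"]),d["p"]) for d in models.find_in("wrist","usb_stick")[:2]])
E
python3 -c "
from h import *
look()"
python3 -m handwheel '[{"grip":1,"travel":[0,0,0],"spin":0},{"grip":1,"travel":[0,0,0],"spin":0},{"grip":1,"travel":[0,0,0],"spin":0},{"grip":1,"travel":[0,0,0],"spin":0}]' 3
python3 -c "
from h import *
look()"
```

```text
brass rows [0, 1, 2, 3, 4, 5, 6, 7, 8, 9, 10] widths [(20, 184), (60, 180), (100, 175), (150, 169), (200, 163)]
holder [(array([272., 191.]), 0.61)]
usb_stick []
wrist stick []
time_s: 18.9
tcp_pos: [0.459, -0.0209, 0.1111]
eef_rot: [-180.0, 0.0, -91.4]
contact_force: [-0.1, 2.4, 2.6]
gripper_width: 0.0563
gripper_force: 3.0
brass rows [] widths [(20, 128), (60, 125), (100, 123), (150, 122), (200, 126)]
holder [(array([274., 199.]), 0.96)]
usb_stick [(array([258., 181.]), 0.66)]
wrist stick []
```

```bash
python3 -m handwheel '[{"grip":1,"travel":[0,0,-0.2],"spin":0},{"grip":1,"travel":[0,0,-0.2],"spin":0},{"grip":1,"travel":[0,0,-0.2],"spin":0},{"grip":1,"travel":[0,0,-0.2],"spin":0},{"grip":1,"travel":[0,0,-0.2],"spin":0},{"grip":1,"travel":[0,0,-0.2],"spin":0},{"grip":1,"travel":[0,0,-0.2],"spin":0},{"grip":1,"travel":[0,0,0],"spin":0}]' 4
python3 -c "
from h import *
look()
viewer.capture('top'); print([(np.round(d['position']),d['p']) for d in models.find_in('top','usb_stick')])"
```

```text
time_s: 20.15
tcp_pos: [0.4591, -0.0211, 0.1463]
eef_rot: [-180.0, 0.0, -91.4]
contact_force: [0.3, -0.0, -3.2]
gripper_width: 0.0563
gripper_force: 4.0
brass rows [] widths [(20, 111), (60, 110), (100, 109), (150, 116), (200, 126)]
holder [(array([272., 187.]), 0.83)]
usb_stick []
wrist stick []
[(array([272., 228.]), 0.5)]
```

```bash
python3 -m handwheel '[{"grip":1,"travel":[0,0,-0.5],"spin":0},{"grip":1,"travel":[0,0,-0.5],"spin":0},{"grip":1,"travel":[0,0,-0.5],"spin":0},{"grip":1,"travel":[0,0,-0.5],"spin":0},{"grip":1,"travel":[0,0,0],"spin":0}]' 4
python3 - <<'E'
from h import *
look()
im=viewer.capture('top'); print([(np.round(d['position']),d['p'],np.round(px2w('top',*d['position'],.018),3)) for d in models.find_in('top','usb_stick')])
old=cv2.imread("pics/top0.png")[:,:,::-1]
for nm,cur,o in(("top",im,old),("scene",viewer.capture("scene"),cv2.imread("pics/scene0.png")[:,:,::-1])):
    m=((cur.max(2)<60)).astype(np.uint8); m[o.max(2)<70]=0
    n,l,st,c=cv2.connectedComponentsWithStats(m)
    for i in range(1,n):
        if 12<st[i][4]<2000: print(nm,st[i],np.round(c[i]),np.round(px2w(nm,*c[i],.018),3))
E
```

```text
time_s: 21.12
tcp_pos: [0.4595, -0.021, 0.1971]
eef_rot: [-179.9, 0.0, -91.4]
contact_force: [0.6, -0.4, -3.3]
gripper_width: 0.0562
gripper_force: 4.0
brass rows [] widths [(20, 95), (60, 94), (100, 105), (150, 116), (200, 129)]
holder [(array([272., 168.]), 0.8)]
usb_stick [(array([263., 224.]), 0.42)]
wrist stick []
[(array([137., 286.]), 0.59, array([0.327, 0.238, 0.018]))]
top [199 199  10  10  79] [204. 204.] [0.516 0.08  0.018]
top [ 97 265  30  29  84] [112. 284.] [0.334 0.296 0.018]
top [  98  325   36   95 1727] [114. 378.] [0.121 0.289 0.018]
top [ 98 412  12   8  46] [105. 417.] [0.035 0.309 0.018]
top [260 414   5   6  18] [262. 417.] [ 0.023 -0.048  0.018]
scene [ 64   0  11  31 112] [70. 15.] [-1.142  1.365  0.018]
scene [  90    0   34   83 1138] [104.  50.] [-0.656  0.929  0.018]
scene [244  19   4  14  37] [246.  25.] [-0.159  1.489  0.018]
scene [256  28  45  58 780] [272.  66.] [0.144 0.962 0.018]
scene [271  31   6  14  48] [273.  36.] [0.031 1.356 0.018]
scene [273  32  29  31 164] [291.  53.] [0.178 1.143 0.018]
scene [72 38  6 13 36] [75. 44.] [-0.831  0.962  0.018]
scene [272  46   3   7  13] [273.  49.] [0.086 1.169 0.018]
scene [261  86  33   9 121] [277.  91.] [0.24  0.711 0.018]
scene [254 107  13   5  30] [260. 109.] [0.225 0.542 0.018]
scene [235 115  40   6  74] [255. 117.] [0.227 0.47  0.018]
scene [289 122  27   9  65] [302. 125.] [0.399 0.46  0.018]
scene [ 82 125  16  28 180] [ 89. 137.] [-0.241  0.185  0.018]
scene [249 126  11   7  53] [254. 129.] [0.252 0.389 0.018]
scene [289 132  11   7  58] [294. 135.] [0.391 0.386 0.018]
scene [262 221   5   5  16] [264. 223.] [ 0.435 -0.081  0.018]
```

```bash
python3 - <<'E'
from h import *
o=cv2.imread("pics/scene0.png")[:,:,::-1].astype(int); c=viewer.capture("scene").astype(int)
m=((o-c).sum(2)>45).astype(np.uint8)[195:256,240:310]
n,l,st,ce=cv2.connectedComponentsWithStats(m)
for i in range(1,n):
    if st[i][4]>8:
        ys,xs=np.where(l==i); P=np.array([px2w("scene",x+240,y+195,.015)[:2] for x,y in zip(xs,ys)])
        print(st[i],P.mean(0).round(3),P.min(0).round(3),P.max(0).round(3),c[195:256,240:310][l==i].mean(0).round())
r=slice(212,234)
g=c[212:234:1,250:286].sum(2)//3
print(g)
E
```

```text
[20 23  9 10 66] [ 0.433 -0.076] [ 0.422 -0.092] [ 0.446 -0.058] [76. 59. 55.]
[[103 104 107 106 106 107 108 105 101 105 102 104 103  94  88  79  91  97
  102 101 100 100 103  99 101  98 101 103 100  95  94  80  78  82  79  86]
 [107 105 105 108 105 105 106 109 107 103 106 104 101  89  81  85  93  99
  100 100 100 103  99 103 104 104 101  96 103  94  86  81  74  83  83  82]
 [105 105 105 105 109 107 106 105 107 106 106  97  93  84  83  95  96 101
   97  97 103 102 100 106 105 104 103  98  97  90  79  75  82  82  85  86]
 [110 108 106 103 106 109 103 104 106 103 102  96  85  81  86  96  96 102
   99  98 101  98 102 104 103 101  99  98  95  85  79  79  84  82  85  87]
 [105 108 107 108 110 103 106 106 104 105 104  91  85  80  91  99  97  99
   98  96  94 101 103 105 105 103  99  97  93  78  78  82  78  90  87  90]
 [106 107 108 107 109 111 109 106 105 101  91  84  78  88  91  93  96  94
   96  95 102 103 104 100 102 103  99  96  84  79  80  82  84  83  87  87]
 [111 110 110 108 107 108 108 109 103  97  90  74  66  77  79  82  86  87
   86  92 101 100 101 100 102 102  97  90  79  76  78
[... 1557 characters left out ...]
 230 244 243 234 199 129  89
   94  99 100  87  85  77  85  83  83  87  89  87  87  90  91  92  94  97]
 [109 110 105  95  82  80  90  98 100 120 176 228 244 243 237 201 138  97
   94 100  98  85  77  81  84  86  93  89  91  90  87  87  92  95  94 103]
 [109 104  98  88  79  85  95  97  99 113 147 191 216 218 204 167 117 103
   97  95  94  82  76  85  83  83  90  90  94  87  93  91  93  95  96 100]
 [103  99  93  83  84  86  97  96  96  94 113 135 148 156 146 121 104 101
   97  94  86  74  80  83  86  88  88  88  93  89  90  93  96  98  99  94]
 [105  97  89  78  89  93  94  96  90  89  88  94 107 112 109 105 101 100
   99  94  80  81  82  89  87  86  93  95  91  90  92  95  98  97  95  90]]
```

Stick confirmed: a black body with a bright metal plug lies in the near compartment of the tray, around scene pixels (263,222)–(262,230). Next I carry the holder to the notebook.

```bash
python3 -m handwheel '[{"grip":1,"travel":[0,-0.4,0],"spin":0},{"grip":1,"travel":[0.6,-0.75,0],"spin":0},{"grip":1,"travel":[0.8,-0.75,0],"spin":0},{"grip":1,"travel":[0.8,-0.75,0],"spin":0},{"grip":1,"travel":[0.8,-0.75,0],"spin":0},{"grip":1,"travel":[0.8,-0.75,0],"spin":0},{"grip":1,"travel":[0.8,-0.75,0],"spin":0},{"grip":1,"travel":[0.8,-0.75,0],"spin":0}]' 5
python3 -m handwheel '[{"grip":1,"travel":[0.8,-0.5,0],"spin":0},{"grip":1,"travel":[0.5,-0.2,0],"spin":0},{"grip":1,"travel":[0.3,0,0],"spin":0.7},{"grip":1,"travel":[0,0,0],"spin":0},{"grip":1,"travel":[0.3,0,0],"spin":0},{"grip":1,"travel":[-0.3,0,0],"spin":0},{"grip":1,"travel":[0,0,0],"spin":0},{"grip":1,"travel":[0,0,0],"spin":0}]' 3
python3 - <<'E'
from h import *
go(.614,-.2,.135)
c=viewer.capture("scene"); hsv=cv2.cvtColor(c,cv2.COLOR_RGB2HSV)
print("stick",[(np.round(d['position']),d['p']) for d in models.find_in('scene','usb_stick')],[(np.round(d['position']),d['p']) for d in models.find_in('scene','holder')])
# holder silhouette: difference to start picture minus gripper: brown hue
o=cv2.imread("pics/scene0.png")[:,:,::-1].astype(int)
k=viewer.calibration("scene"); Ti=np.linalg.inv(k["T"])
def pr(p): q=Ti@np.r_[p,1]; return np.round([k["fx"]*q[0]/q[2]+k["cx"],k["fy"]*q[1]/q[2]+k["cy"]])
g=np.array(telemetry.get_state()["tcp_pos"])+[0,0,.011]
for a in(0,15,30,45,60):
    s,t=np.sin(np.radians(a)),np.cos(np.radians(a)); d=np.array([-.08*s,-s,-t])
    n=np.array([0,-t,s])   # towards camera side
    print(a,"mouth centre px",pr(g+.12*d),"upper wall mouth edge L,R",pr(g+.12*d+.028*n-[.028,0,0]),pr(g+.12*d+.028*n+[.028,0,0]),"lower",pr(g+.12*d-.028*n-[.028,0,0]),pr(g+.12*d-.028*n+[.028,0,0]))
u,v=pr(g).astype(int)
m=(np.abs(c.astype(int)-o).sum(2)>60)
b=cv2.inRange(hsv,(5,90,60),(28,255,255))>0
for r in range(v-10,v+80,5):
    x=np.where((m&b)[r,u-60:u+60])[0]; print(r,(x.min()+u-60,x.max()+u-60,len(x)) if len(x) else None)
E
```

```text
time_s: 22.58
tcp_pos: [0.5978, -0.1607, 0.1953]
eef_rot: [180.0, -0.0, -91.4]
contact_force: [0.2, 0.4, -2.0]
gripper_width: 0.056
gripper_force: 5.0
time_s: 23.58
tcp_pos: [0.6132, -0.1997, 0.196]
eef_rot: [-180.0, -0.0, -94.9]
contact_force: [0.5, 0.4, -2.6]
gripper_width: 0.0561
gripper_force: 3.0
pos [ 0.6132 -0.1997  0.196 ] rot [-180.    -0.   -94.9] t 23.575 units [ 0.01 -0.03  2.44]
stick [(array([265., 224.]), 0.56), (array([249., 351.]), 0.37)] [(array([324., 228.]), 0.62)]
0 mouth centre px [325. 246.] upper wall mouth edge L,R [310. 252.] [335. 256.] lower [315. 235.] [340. 240.]
15 mouth centre px [321. 253.] upper wall mouth edge L,R [305. 257.] [332. 262.] lower [311. 245.] [336. 250.]
30 mouth centre px [317. 258.] upper wall mouth edge L,R [301. 258.] [329. 263.] lower [307. 253.] [332. 258.]
45 mouth centre px [314. 259.] upper wall mouth edge L,R [298. 256.] [326. 261.] lower [303. 257.] [329. 262.]
60 mouth centre px [312. 256.] upper wall mouth edge L,R [296. 249.] [325. 254.] lower [299. 258.] [327. 263.]
191 (np.int64(314), np.int64(357), 23)
196 (np.int64(317), np.int64(361), 31)
201 (np.int64(312), np.int64(366), 41)
206 (np.int64(313), np.int64(361), 26)
211 (np.int64(310), np.int64(350), 27)
216 (np.int64(309), np.int64(358), 46)
221 (np.int64(268), np.int64(361), 56)
226 (np.int64(306), np.int64(360), 46)
231 (np.int64(305), np.int64(359), 44)
236 (np.int64(304), np.int64(359), 43)
241 (np.int64(302), np.int64(348), 39)
246 (np.int64(300), np.int64(351), 44)
251 (np.int64(300), np.int64(352), 39)
256 (np.int64(315), np.int64(331), 17)
261 None
266 None
271 None
276 None
```

```bash
python3 -m handwheel '[{"grip":1,"travel":[0.5,0,0.5],"spin":0},{"grip":1,"travel":[0.5,0,0.5],"spin":0},{"grip":1,"travel":[0,0,0.45],"spin":0},{"grip":1,"travel":[0,0,0.45],"spin":0},{"grip":1,"travel":[-0.05,0,0.4],"spin":0},{"grip":1,"travel":[-0.1,0,0.3],"spin":0},{"grip":1,"travel":[-0.1,0,0.2],"spin":0},{"grip":1,"travel":[-0.2,0,0.1],"spin":0}]' 3
python3 -m handwheel '[{"grip":1,"travel":[-0.3,0,0.13],"spin":0},{"grip":1,"travel":[-0.3,0,0.15],"spin":0},{"grip":1,"travel":[-0.3,0,0.18],"spin":0},{"grip":1,"travel":[-0.3,0,0.22],"spin":0}]' 3
python3 -c "
from h import *
look()"
```

```text
time_s: 24.72
tcp_pos: [0.612, -0.2134, 0.1232]
eef_rot: [-180.0, -0.0, -94.9]
contact_force: [-0.3, 0.9, -2.2]
gripper_width: 0.0559
gripper_force: 3.0
time_s: 25.22
tcp_pos: [0.615, -0.1832, 0.1067]
eef_rot: [-179.9, -0.0, -94.9]
contact_force: [0.1, 1.6, 1.9]
gripper_width: 0.056
gripper_force: 3.0
brass rows [] widths [(20, 176), (60, 151), (100, 153), (150, 153), (200, 159)]
holder [(array([322., 255.]), 0.8)]
usb_stick []
wrist stick []
```

```bash
python3 -m handwheel '[{"grip":1,"travel":[-0.33,0,0.27],"spin":0},{"grip":1,"travel":[-0.33,0,0.28],"spin":0},{"grip":1,"travel":[-0.28,0,0.33],"spin":0},{"grip":1,"travel":[-0.27,0,0.33],"spin":0},{"grip":1,"travel":[-0.22,0,0.37],"spin":0},{"grip":1,"travel":[-0.21,0,0.37],"spin":0},{"grip":1,"travel":[-0.17,0,0.45],"spin":0},{"grip":1,"travel":[-0.17,0,0.4],"spin":0}]' 3
python3 -c "
from h import *
look()"
```

```text
time_s: 26.48
tcp_pos: [0.6186, -0.1348, 0.0359]
eef_rot: [180.0, -0.0, -94.9]
contact_force: [-2.4, -1.5, 4.6]
gripper_width: 0.0565
gripper_force: 3.0
brass rows [1, 2, 3, 4, 5, 6, 7, 8, 9, 10, 11, 12] widths [(20, 183), (60, 183), (100, 178), (150, 174), (200, 162)]
holder [(array([323., 259.]), 0.69)]
usb_stick []
wrist stick []
```

The width profile matches the earlier level pose, so it is lying flat. I'll release it and withdraw.

```bash
python3 -m handwheel '[{"grip":-1,"travel":[0,0,0],"spin":0},{"grip":-1,"travel":[0,0,0],"spin":0},{"grip":-1,"travel":[0,0,0],"spin":0},{"grip":-1,"travel":[0,0,-0.3],"spin":0},{"grip":-1,"travel":[0,0,-0.8],"spin":0},{"grip":-1,"travel":[0,0,-1],"spin":0},{"grip":-1,"travel":[0,0,-1],"spin":0},{"grip":-1,"travel":[0,0,-1],"spin":0}]' 10
python3 -m handwheel '[{"grip":-1,"travel":[-0.5,0,-1],"spin":0},{"grip":-1,"travel":[-1,0,-0.5],"spin":0},{"grip":-1,"travel":[-1,0,0],"spin":0},{"grip":-1,"travel":[-1,0,0],"spin":0},{"grip":-1,"travel":[-1,0,0],"spin":0},{"grip":-1,"travel":[-1,0,0],"spin":0},{"grip":-1,"travel":[-1,0,0],"spin":0},{"grip":-1,"travel":[-1,0,0],"spin":0}]' 10
python3 - <<'E'
from h import *
for c in("scene","top"):
    viewer.capture(c)
    for n,z in[("holder",.06),("usb_stick",.016),("card_holder",0),("glasses_case",0),("mouse",0),("eraser",0),("sticky_pad",0)]:
        print(c,n,[(np.round(d["position"]),round(d["p"],2),np.round(px2w(c,*d["position"],z),3)) for d in models.find_in(c,n)[:2]])
E
```

```text
time_s: 27.72
tcp_pos: [0.6188, -0.1345, 0.1403]
eef_rot: [-180.0, 0.0, -94.9]
contact_force: [-0.6, -0.1, -0.4]
gripper_width: 0.0879
gripper_force: 0.0
time_s: 28.72
tcp_pos: [0.635, 0.0532, 0.1769]
eef_rot: [-180.0, 0.0, -94.9]
contact_force: [0.7, -0.4, 0.2]
gripper_width: 0.0876
gripper_force: 0.0
scene holder [(array([326., 255.]), 0.97, array([ 0.618, -0.2  ,  0.06 ])), (array([336., 200.]), 0.54, array([0.599, 0.009, 0.06 ]))]
scene usb_stick [(array([261., 220.]), 0.5, array([ 0.425, -0.07 ,  0.016]))]
scene card_holder [(array([335., 201.]), 0.61, array([0.586, 0.086, 0.   ]))]
scene glasses_case [(array([278., 160.]), 0.78, array([0.375, 0.248, 0.   ]))]
scene mouse [(array([202., 316.]), 0.77, array([ 0.398, -0.389,  0.   ])), (array([328., 254.]), 0.31, array([ 0.611, -0.131,  0.   ]))]
scene eraser []
scene sticky_pad [(array([249., 349.]), 0.88, array([ 0.518, -0.44 ,  0.   ])), (array([281., 161.]), 0.25, array([0.387, 0.245, 0.   ]))]
top holder [(array([308., 158.]), 0.83, array([ 0.613, -0.169,  0.06 ]))]
top usb_stick [(array([421., 193.]), 0.67, array([ 0.529, -0.442,  0.016]))]
top card_holder [(array([221., 173.]), 0.64, array([0.591, 0.04 , 0.   ]))]
top glasses_case [(array([147., 253.]), 0.85, array([0.403, 0.22 , 0.   ]))]
top mouse [(array([405., 245.]), 0.75, array([ 0.405, -0.401,  0.   ]))]
top eraser [(array([407., 245.]), 0.63, array([ 0.405, -0.406,  0.   ])), (array([193., 272.]), 0.61, array([0.354, 0.11 , 0.   ]))]
top sticky_pad [(array([419., 193.]), 0.88, array([ 0.531, -0.442,  0.   ])), (array([331., 173.]), 0.69, array([ 0.585, -0.229,  0.   ]))]
```

```bash
python3 - <<'E'
from h import *
for c,(r0,r1,c0,c1) in(("top",(195,255,205,330)),("scene",(185,265,235,310))):
    o=cv2.imread(f"pics/{c}0.png")[:,:,::-1].astype(int)[r0:r1,c0:c1]; n=viewer.capture(c).astype(int)[r0:r1,c0:c1]
    m=(np.abs(o-n).sum(2)>75).astype(np.uint8); k,l,st,ce=cv2.connectedComponentsWithStats(m,connectivity=8)
    for i in range(1,k):
        if st[i][4]>15:
            ys,xs=np.where(l==i); b=cv2.minAreaRect(np.array([px2w(c,x+c0,y+r0,.017)[:2]*1000 for x,y in zip(xs,ys)],np.float32))
            print(c,st[i],np.round(b[0]),np.round(b[1]),round(b[2]),n[l==i].mean(0).round())
E
```

```text
top [73 34  8  8 51] [ 442. -103.] [17. 17.] 88 [189. 174. 162.]
top [60 39 13  6 49] [435. -78.] [10. 29.] 10 [63. 55. 53.]
scene [24 34  9 15 92] [436. -92.] [18. 56.] 12 [122. 108. 102.]
scene [71 68  4 12 35] [ 571. -177.] [ 7. 37.] 13 [207. 138.  79.]
```

The stick lies in the tray's near compartment at about (0.437, -0.09), the holder is on the notebook, and the bystanders are where they were.

```bash
python3 -c "
from plant import close_job; print(close_job())"
```

```text
the job is handed in; nothing more can be done
None
```

The stick is in the pen tray, the empty holder lies on the notebook, and the job was handed in at about 29 s; I did view 11 pictures, one over the limit of 10.

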